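Put the adapter kit away by kind

ROBOT

A 6-joint arm with a two-finger parallel gripper is mounted at the origin on a cart in front of the work surface, level with it; the furniture and walls round the work are solid. World frame = base frame: x ahead of the robot, y to its left, z up, the work surface at z = 0. Lengths are in m, angles in rad, forces in N, time in s.
With the tool pointing down it reaches from about 0.3 to 0.75 m from the base axis. Payload 8.5 kg.
Tool frame: the origin (TCP) lies between the finger pads; the fingertips stand 19 mm ahead of it and the grasp point (between the pads) is the TCP; z points along the fingers, y is the line along which they close (so a half turn about z gives the same grasp; the last joint's range is limited). The gripper opens to 85 mm and grips with 20 to 120 N. Pads are 22 mm wide; open, the fingers measure 114 mm over their backs; the gripper's body (76 mm by 85 mm) begins 54 mm behind the grasp point. The pads swing forward as they close: fully open they stand 13 mm farther back than shut.
Start: joints at [0.94, 0.381, 1.297, -0, 1.464, -0.215], TCP at [0.222, 0.503, 0.25] pointing down, gripper open.
Joint ranges: [-3.11, 3.11], [-0.89, 2.33], [0.22, 2.48], [-1.42, 4.56], [0.17, 2.85], [-2.88, 2.88]. Speed limits (rad/s): [2.39, 2.39, 3.14, 3.14, 3.14, 3.14].

INTERFACE

Orientations are given as [roll, pitch, yaw] about the fixed x, y, z axes, in that order (R = Rz(yaw) Ry(pitch) Rx(roll)).
In Python, from cell import status, optics, workorder gives the robot as it stands.
- The arm moves only by the tool play_rows, never from a script. Its argument "targets" is a list of rows, each an object with "translation": the shift along the world's x, y, z in mm, a list of three; "twist": the turn, a rotation vector about the world's x, y, z in rad, a list of three; "jaw": the closure, from 0 (fully open) to 1 (shut). A call has exactly 10 rows; each row is the pose to reach, as a shift and turn from the pose commanded when the call began; what a row does not reach only later rows make up. A row lasts 1/12 s, in which the tool goes at most 41.7 mm and 7.16 degrees, less where a joint would pass 70% of its speed; a pose out of reach is approached as far as the arm can. A call with a gripper value outside its range is refused whole. The fingers move at their own pace and stop on an object; the grip force is fixed at half the most. Time passes only in rows, so rows that repeat a pose let the fingers close, or fill a call up. It gives the time, the measured TCP pose, the force, the opening and the grip force at its end, in the units of the state.
- status.get_state(): the state, without advancing time (a new reading comes with each control period).
- optics.grab_frame(name): name is "scene" or "top"; returns a dict with "pixels" (400x640x3 uint8, blue, green, red), "mtx" (3x3 intrinsics, pixels), "D" ([k1, k2, p1, p2, k3] as OpenCV has them; the pictures are not rectified), "R" (3x3) and "t" (3): a world point X has camera coordinates R X + t. Camera axes: x right, y down, z forward; pixel columns grow to the right and rows downward; lengths in m; the calibration is good to about 2 mm. A picture is of the moment at which its call begins. There is no depth.
- workorder.finish_job(): hands the job in; it is judged then, once.
The state is a dict: "t": time; "q": joint angles; "qvel": joint speeds; "tau": joint torques, N m; "tool_pos": TCP position; "tool_rot": TCP orientation; "ft_force": force on the tool from outside, world axes, zero at the start; "torque": the same for the moment, N m; "grip_width": opening from 0.0 (shut) to 1.0 (fully open); "finger_force": force on a finger pad.
Only numpy, scipy, OpenCV 4.12 (cv2) and the standard library are available. Lean on these libraries where they do the work, as an engineer would, in place of code of your own. Each camera call takes 0.05 s, during which the arm holds its last target. There are 200 camera calls.

TASK

Put the loose kit parts on the right-hand side of the bench away, each where its kind belongs. Slip the two adapter rings over the ring post, the large aluminium one flat on the base and the small cream-coloured one flat on top of it; stand the two loose RF connectors upright in the connector tray, one in each empty bay; and lay the large setting block flat, as it lies now, in the empty bay of the wooden block case. Leave the connector and the block that are already put away where they are.

Things in the scene. Friction and masses are not known exactly. Their poses are not given: they have to be found in the camera images.
- large_ring: large adapter ring: light grey machined aluminium ring, outside diameter 68 mm, bore 50 mm, 18 mm high, about 0.12 kg, lying flat loose on the bench; origin at the centre of its underside, z up.
- small_ring: small adapter ring: cream-coloured ring, outside diameter 56 mm, bore 38 mm, 22 mm high, about 0.12 kg, lying flat loose on the bench; origin at the centre of its underside, z up.
- black_connector: black RF connector with a silver band at its foot, standing upright loose on the bench: 28 mm diameter over the lowest 9 mm, tapering to 16 mm at the top, 44 mm high, 30 g; origin at the centre of its underside, z up.
- silver_connector: silver RF connector with a cream pin on top, standing upright loose on the bench: body 17.6 mm in diameter and 46 mm high, the pin reaches 55 mm; 30 g; origin at the centre of its underside, z up.
- large_block: large setting block: grey steel block with two dark holes in its top, 30 mm (its x) by 60 mm (its y) by 25 mm high, about 0.35 kg, lying flat loose on the bench at any yaw; origin at the centre of its underside, z up.
- ring_post: ring post for the adapter rings, fixed to the bench: dark round base of 92 mm diameter and 10 mm height (rings rest on its top), in its middle a steel post of 18 mm diameter, tapered near its top at 60 mm above the bench; origin at the centre of the base's underside, on the post's axis, z up
- connector_tray: blue plastic tray fixed to the bench, 62 mm (x) by 150 mm (y); origin at the centre of its underside, z up. Three bays in a row, centred at y = -49, 0, +49 mm (x = 0), each 56 mm (x) by 46 mm (y) inside; walls 3 mm thick, top 13.5 mm above the bench; black rubber bay floor 4.5 mm above the bench. The cream connector stands in the bay at y = +49 mm; the other two are empty
- block_case: light wooden case fixed to the bench, 90 mm (x) by 121 mm (y); origin at the centre of its underside, z up. Two bays centred at y = -29 and +29 mm (x = 0), each 82 mm (x) by 54 mm (y) inside: blocks lie with their length along x. Walls 4 mm thick, top 15 mm above the bench; blue cloth bay floor 5.5 mm above the bench. The small block lies in the bay at y = +29 mm; the other is empty
- cream_connector: cream RF connector, 12 mm in diameter and 36 mm high, 30 g, already standing loose in its bay of the connector tray, easily tipped; to be left alone; origin at the centre of its underside, z up.
- small_block: small setting block, grey steel, 25 mm (its x) by 50 mm (its y) by 16 mm high, already lying loose in its bay of the block case; to be left alone; origin at the centre of its underside, z up.
Mind the look-alikes: they are no part of the job. Leave any green look-alike of the small_ring alone.

How it is judged:
By the outcome, as a careful person would: the job done as asked, in the order asked, and still so for the second after the job is handed in, with the robot touching nothing.
It also fails if it takes over 120 s, if anything falls off the work surface, if the arm or the gripper's body presses on something with over 40 N, if the wrist force passes 120 N, or if a joint passes its speed limit or range.

## Working session

There is one attempt and no reset: what is moved stays moved. The work goes in short steps, Python scripts to look and compute and a tool call to move; the robot and the scene stay as the last step left them, time stands still between calls to the robot, and variables do not carry over. Pictures are saved under pics/ and viewed, at most 14 in all, crops included, and the job is handed in when it is done.

Besides the shell and the picture viewer there is one more tool, called after "Request:" as name(argument=value, ...), one argument or row to a line, values as JSON. play_rows: Moves the arm, as the interface text tells. Its arguments: {"type":"object","properties":{"targets":{"type":"array","items":{"type":"object","properties":{"translation":{"type":"array","items":{"type":"number"}},"twist":{"type":"array","items":{"type":"number"}},"jaw":{"type":"number"}}}}},"required":["targets"]}

```bash
mkdir -p pics; ls
cat > h.py <<'E'
import numpy as np, cv2
from cell import status, optics, workorder
def grab(n,save=None):
    f=optics.grab_frame(n); f={k:(np.array(v) if k!='pixels' else np.array(v)) for k,v in f.items()}
    if save: cv2.imwrite('pics/'+save,f['pixels'])
    return f
def ray(f,uv):
    p=cv2.undistortPoints(np.array(uv,float).reshape(-1,1,2),f['mtx'],f['D']).reshape(-1,2)
    d=np.c_[p,np.ones(len(p))]@f['R']; return -f['R'].T@f['t'].ravel(), d
def onz(f,uv,z):
    c,d=ray(f,uv); return c+d*((z-c[2])/d[:,2])[:,None]
def tri(f,a,g,b):
    c1,d1=ray(f,[a]);c2,d2=ray(g,[b]);d1=d1[0];d2=d2[0]
    s=np.linalg.lstsq(np.c_[d1,-d2],c2-c1,rcond=None)[0]
    p=c1+s[0]*d1;q=c2+s[1]*d2; return (p+q)/2,np.linalg.norm(p-q)
def proj(f,X):
    return cv2.projectPoints(np.array(X,float).reshape(-1,1,3),cv2.Rodrigues(f['R'])[0],f['t'].astype(float).reshape(3,1),f['mtx'],f['D'])[0].reshape(-1,2)
E
python3 - <<'E'
from h import *
np.set_printoptions(precision=3,suppress=True)
for n in('scene','top'):
    f=grab(n,n+'0.png');print(n,f['mtx'].tolist(),f['D'],-f['R'].T@f['t'].ravel(),f['R'])
print(status.get_state())
E
```

```text
pics
scene [[431.1956140852036, 0.0, 323.4257396552701], [0.0, 431.1956140852036, 202.73586703578457], [0.0, 0.0, 1.0]] [0.035 0.    0.    0.    0.   ] [ 0.026 -0.548  0.839] [[ 0.761 -0.648  0.003]
 [-0.477 -0.563 -0.675]
 [ 0.439  0.512 -0.738]]
top [[493.02550005557487, 0.0, 318.1175008171266], [0.0, 493.02550005557487, 202.3089777630745], [0.0, 0.0, 1.0]] [-0.108  0.     0.     0.     0.   ] [0.396 0.018 1.248] [[ 0.017 -1.     0.001]
 [-0.996 -0.017 -0.088]
 [ 0.088  0.001 -0.996]]
{'t': 0.1, 'q': array([ 0.94 ,  0.381,  1.298, -0.   ,  1.464, -0.215]), 'qvel': array([-0.004, -0.002, -0.002, -0.002,  0.001,  0.003]), 'tau': array([  0.005, -44.921, -23.166,  -0.   ,   0.004,  -0.   ]), 'tool_pos': array([0.222, 0.503, 0.25 ]), 'tool_rot': array([-3.14 , -0.   ,  2.726]), 'ft_force': array([-0.919,  0.483,  0.611]), 'torque': array([ 0.006, -0.025,  0.015]), 'finger_force': 0.0, 'grip_width': 0.9969220253249582}
```

View pics/scene0.png

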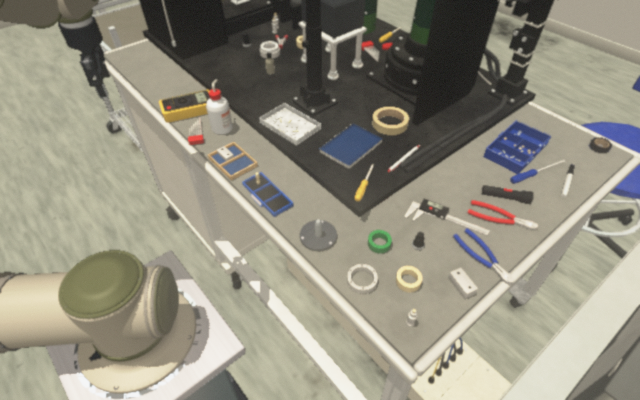

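View pics/top0.png

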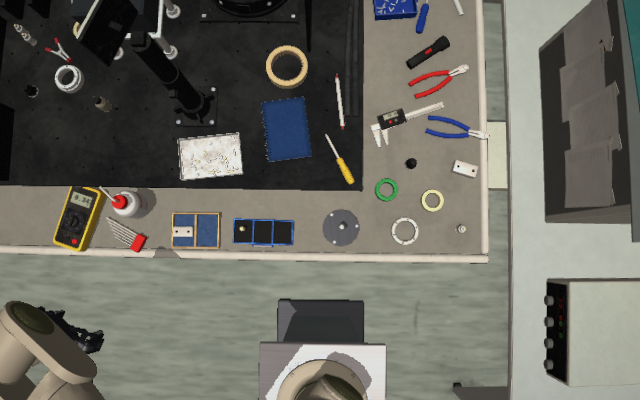

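The pictures show these candidates:
- **Large ring:** top (404,231), scene (363,278). The white ring at the back left, top (68,79), could be mistaken for it.
- **Small ring:** cream at top (432,201), scene (409,279). Look-alikes are the green ring at top (386,190) and the tape roll at top (287,67).
- **Black connector:** top (411,163), scene (419,240). The dark bits at top (32,91) are look-alikes.
- **Silver connector:** top (461,229), scene (412,318). The connector at the back, top (103,103), is a look-alike.
- **Block:** top (464,169), scene (462,282). The small block in the case, top (183,230), is a look-alike.

I choose the right-hand ones and will check them in a close crop.

Run:
```python
import cv2,numpy as np
t=cv2.imread('pics/top0.png');s=cv2.imread('pics/scene0.png')
a=cv2.resize(t[145:255,160:490],None,fx=2.4,fy=2.4,interpolation=cv2.INTER_CUBIC)
b=cv2.resize(s[135:340,195:515],None,fx=2.5,fy=2.5,interpolation=cv2.INTER_CUBIC)[:,:792]
b=cv2.resize(b,(516,330));o=np.zeros((264+330,792,3),np.uint8);o[:264]=a[:264,:792];o[264:,:516]=b
cv2.imwrite('pics/crop1.png',o)
```

```text
(no output)
```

View pics/crop1.png

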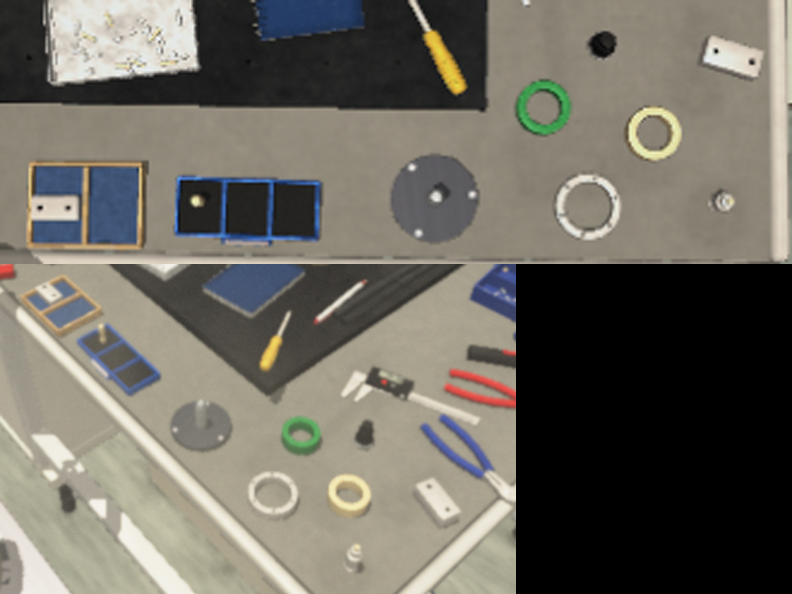

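The crop confirms the choice. In the crop, the aluminium ring is at (588,207), the cream ring (654,133), the black connector (602,44), the silver connector (723,201), the block (733,57), the post (435,197), the tray (248,208) and the case (87,205). The green ring at (544,107) is the look-alike. Next I measure them from the two views.

```bash
cat > meas.py <<'E'
from h import *
np.set_printoptions(precision=4,suppress=True)
def hsv(f): return cv2.cvtColor(f['pixels'],cv2.COLOR_BGR2HSV)
def big(m,box):
    x0,y0,x1,y1=box; k=np.zeros(m.shape,np.uint8); k[y0:y1,x0:x1]=m[y0:y1,x0:x1].astype(np.uint8)*255
    c,_=cv2.findContours(k,cv2.RETR_EXTERNAL,cv2.CHAIN_APPROX_NONE)
    return cv2.convexHull(max(c,key=cv2.contourArea))
def cen(h):
    m=cv2.moments(h); return (m['m10']/m['m00'],m['m01']/m['m00'])
def ob(f,rule,box):
    H=hsv(f).astype(int); return big(rule(H[...,0],H[...,1],H[...,2]),box)
E
python3 - <<'E'
from meas import *
f=grab('top');g=grab('scene')
for n,im,pts in(('t',f,[(391,231),(404,246),(404,231),(425,201),(411,163),(461,229),(464,165),(341,218),(325,228),(294,231),(219,230),(280,230),(207,230),(450,215)]),
 ('s',g,[(351,280),(363,290),(409,289),(419,240),(419,246),(412,318),(412,308),(462,282),(310,240),(290,205),(245,155),(390,300),(265,190)])):
    H=hsv(im); print(n,[(p,H[p[1],p[0]].tolist()) for p in pts])
E
```

```text
t [((391, 231), [16, 24, 136]), ((404, 246), [19, 37, 144]), ((404, 231), [19, 39, 144]), ((425, 201), [21, 70, 150]), ((411, 163), [18, 34, 38]), ((461, 229), [78, 6, 216]), ((464, 165), [18, 30, 223]), ((341, 218), [130, 8, 95]), ((325, 228), [135, 10, 99]), ((294, 231), [19, 39, 143]), ((219, 230), [18, 118, 117]), ((280, 230), [20, 21, 36]), ((207, 230), [108, 119, 114]), ((450, 215), [20, 38, 142])]
s [((351, 280), [21, 36, 206]), ((363, 290), [19, 37, 185]), ((409, 289), [20, 82, 183]), ((419, 240), [27, 32, 71]), ((419, 246), [18, 33, 78]), ((412, 318), [23, 24, 224]), ((412, 308), [23, 44, 179]), ((462, 282), [21, 22, 235]), ((310, 240), [18, 24, 126]), ((290, 205), [111, 107, 124]), ((245, 155), [16, 49, 131]), ((390, 300), [23, 42, 170]), ((265, 190), [21, 38, 95])]
```

```bash
cat >> meas.py <<'E'
BOX={ # name:(top box, scene box)
'large_ring':((386,213,422,249),(343,259,383,297)),
'small_ring':((418,186,447,216),(393,262,426,296)),
'black':((402,154,421,172),(410,228,428,250)),
'silver':((453,220,470,238),(402,305,422,331)),
'block':((446,154,484,184),(444,262,482,303)),
'base':((319,205,363,250),(297,217,340,254)),
'tray':((229,214,299,248),(238,170,296,217)),
'case':((167,208,224,251),(204,139,262,181))}
def diffhull(f,box,thr=28):
    x0,y0,x1,y1=box; p=f['pixels'][y0:y1,x0:x1].astype(int)
    edge=np.r_[p[0],p[-1],p[:,0],p[:,-1]]; d=np.abs(p-np.median(edge,0)).max(2)
    m=np.zeros(f['pixels'].shape[:2],bool); m[y0:y1,x0:x1]=d>thr
    return big(m,box)
def show(f,hs,fn,crop,s):
    x0,y0,x1,y1=crop; im=cv2.resize(f['pixels'][y0:y1,x0:x1],None,fx=s,fy=s,interpolation=cv2.INTER_CUBIC)
    for h in hs: cv2.polylines(im,[np.int32(((h.reshape(-1,2)-[x0,y0])+.5)*s)],True,(0,0,255),1)
    cv2.imwrite('pics/'+fn,im)
E
python3 - <<'E'
from meas import *
f=grab('top');g=grab('scene');A=[];B=[]
for n,(a,b) in BOX.items():
    h,k=diffhull(f,a),diffhull(g,b);A.append(h);B.append(k)
    X,e=tri(f,cen(h),g,cen(k))
    P=onz(f,h.reshape(-1,2),X[2])[:,:2].astype(np.float32); r=cv2.minAreaRect(P*1000)
    print(n,np.r_[X]*1000,'gap',round(e*1000,1),'rect',np.round(r[1]),'ang',round(r[2],1),np.round(r[0]))
    print('    ends',(P.max(0)-P.min(0))*1000)
show(f,A,'ht.png',(160,145,490,255),2.4);show(g,B,'hs.png',(195,135,500,335),2.6)
a=cv2.imread('pics/ht.png');b=cv2.imread('pics/hs.png');print(a.shape,b.shape)
o=np.zeros((600,793,3),np.uint8);o[:264,:a.shape[1]]=a[:264,:793];b=cv2.resize(b,(512,336));o[264:,:512]=b;cv2.imwrite('pics/hull.png',o)
E
```

```text
large_ring [ 438.9141 -201.2339    7.8142] gap 4.3 rect [66. 69.] ang 0.8 [ 436. -200.]
    ends [65.8073 68.6673]
small_ring [ 516.8402 -270.2483   11.9483] gap 5.4 rect [53. 59.] ang 0.9 [ 514. -268.]
    ends [53.8537 59.0246]
black [ 610.5003 -215.5766   13.2111] gap 4.0 rect [27. 31.] ang 45.7 [ 609. -214.]
    ends [28.5091 30.8044]
silver [ 445.5536 -339.0599   29.5779] gap 2.6 rect [20. 20.] ang 89.7 [ 445. -339.]
    ends [19.924 20.361]
block [ 598.4091 -353.5836   17.5124] gap 5.3 rect [65. 35.] ang 74.6 [ 597. -352.]
    ends [45.6017 67.768 ]
base [444.3979 -39.9434  -1.6316] gap 1.3 rect [91. 91.] ang 0.9 [444. -40.]
    ends [91.5416 91.5098]
tray [429.1912 156.0234  -0.411 ] gap 3.9 rect [156.  71.] ang 88.9 [427. 157.]
    ends [ 72.0333 156.8382]
case [430.2127 326.9862   3.7212] gap 3.2 rect [ 94. 128.] ang 1.1 [428. 328.]
    ends [ 95.8055 127.2849]
(264, 792, 3) (520, 793, 3)
```

View pics/hull.png

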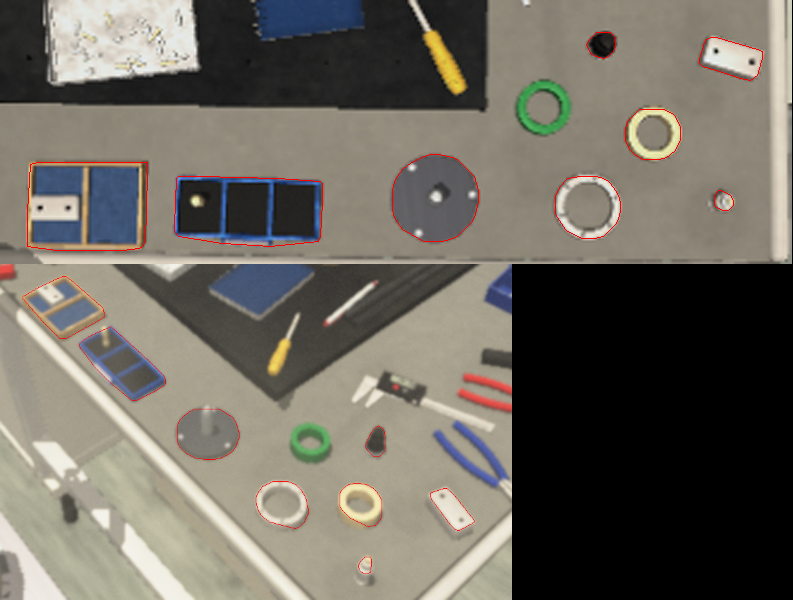

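The hulls sit on the right things, and the heights agree to within a few mm. Only silver is half-masked, so I refine silver, the bays and the block yaw.

Run:
```python
from meas import *
f=grab('top');g=grab('scene')
def rect(n,im,rule,box,z):
    h=ob(im,rule,box);P=onz(im,h.reshape(-1,2),z)[:,:2]*1000;r=cv2.minAreaRect(P.astype(np.float32));print(n,cen(h),onz(im,[cen(h)],z)[0]*1000,np.round(r[1]),round(r[2],1));return cen(h)
dark=lambda H,S,V:(V<60)
blue=lambda H,S,V:(H>95)&(H<125)&(S>90)
white=lambda H,S,V:(V>185)
for n,b in(('bay0',(254,218,274,248)),('bay-',(274,218,295,248))): rect(n,f,dark,b,.0045)
for n,b in(('bay0s',(256,180,279,203)),('bay-s',(268,188,295,214))): rect(n,g,lambda H,S,V:(V<85)&(S<80),b,.0045)
for im,b in((f,(196,208,222,248)),(g,(215,150,262,181))): rect('case',im,blue,b,.0055)
a=rect('blocktop t',f,white,BOX['block'][0],.025);c=rect('blocktop s',g,lambda H,S,V:V>215,BOX['block'][1],.025);X,e=tri(f,a,g,c);print(X*1000,e*1000)
a=rect('pin? t',f,lambda H,S,V:V>190,(333,218,350,236),.06);c=rect('post s',g,lambda H,S,V:V>155,(312,215,328,245),.06);X,e=tri(f,a,g,c);print('post',X*1000,e*1000)
A=cv2.resize(f['pixels'][215:243,445:475],None,fx=10,fy=10,interpolation=cv2.INTER_NEAREST)
B=cv2.resize(g['pixels'][302:334,396:428],None,fx=9,fy=9,interpolation=cv2.INTER_NEAREST)
C=cv2.resize(f['pixels'][150:176,398:424],None,fx=10,fy=10,interpolation=cv2.INTER_NEAREST)
D=cv2.resize(g['pixels'][226:254,404:434],None,fx=10,fy=10,interpolation=cv2.INTER_NEAREST)
o=np.zeros((580,620,3),np.uint8)
for im,(y,x) in((A,(0,0)),(B,(290,0)),(C,(0,310)),(D,(290,310))):o[y:y+im.shape[0],x:x+im.shape[1]]=im
cv2.imwrite('pics/conn.png',o)
```

```text
bay0 (262.4918998527246, 231.34315169366715) [429.4882 158.0315   4.5   ] [53. 43.] 1.0
bay- (281.93150684931504, 231.73211567732116) [429.4163 108.8841   4.5   ] [53. 40.] 1.2
bay0s (277.66666666666663, 198.33333333333331) [440.6042 121.3255   4.5   ] [7. 3.] 49.7
bay-s (281.4428904428904, 201.15617715617714) [442.146  106.7228   4.5   ] [36. 25.] 59.6
case (206.8829296424452, 229.9959630911188) [430.1168 299.3904   5.5   ] [50. 77.] 89.9Traceback (most recent call last):
  File "<stdin>", line 10, in <module>
  File "<stdin>", line 4, in rect
  File "meas.py", line 9, in cen
    m=cv2.moments(h); return (m['m10']/m['m00'],m['m01']/m['m00'])
                              ~~~~~~~~^~~~~~~~~
ZeroDivisionError: float division by zero
```

Run:
```python
from meas import *
f=grab('top');g=grab('scene')
print(hsv(g)[140:182:3,204:262:4].tolist()[6])
def rect(n,im,rule,box,z):
    h=ob(im,rule,box);P=onz(im,h.reshape(-1,2),z)[:,:2]*1000;r=cv2.minAreaRect(P.astype(np.float32));print(n,cen(h),onz(im,[cen(h)],z)[0]*1000,np.round(r[1]),round(r[2],1));return cen(h)
a=rect('blocktop t',f,lambda H,S,V:V>195,BOX['block'][0],.025);c=rect('blocktop s',g,lambda H,S,V:V>215,BOX['block'][1],.025);X,e=tri(f,a,g,c);print(X*1000,e*1000)
a=rect('pin? t',f,lambda H,S,V:V>170,(333,218,350,236),.06);c=rect('post s',g,lambda H,S,V:V>150,(312,215,328,245),.03);X,e=tri(f,a,g,c);print('post',X*1000,e*1000)
for n,z in (('silver',.055),('silver',0)):pass
A=cv2.resize(f['pixels'][215:243,445:475],None,fx=10,fy=10,interpolation=cv2.INTER_NEAREST)
B=cv2.resize(g['pixels'][302:334,396:428],None,fx=9,fy=9,interpolation=cv2.INTER_NEAREST)
C=cv2.resize(f['pixels'][150:176,398:424],None,fx=10,fy=10,interpolation=cv2.INTER_NEAREST)
D=cv2.resize(g['pixels'][226:254,404:434],None,fx=10,fy=10,interpolation=cv2.INTER_NEAREST)
o=np.zeros((580,620,3),np.uint8)
for im,(y,x) in((A,(0,0)),(B,(290,0)),(C,(0,310)),(D,(290,310))):o[y:y+im.shape[0],x:x+im.shape[1]]=im
cv2.imwrite('pics/conn.png',o)
```

```text
[[22, 36, 126], [18, 66, 165], [17, 71, 184], [109, 75, 142], [108, 77, 140], [21, 27, 160], [20, 36, 163], [18, 87, 191], [17, 89, 160], [111, 39, 125], [108, 73, 140], [132, 10, 124], [18, 87, 197], [23, 39, 168], [20, 38, 169]]
blocktop t (465.2598039215686, 168.1799719887955) [ 596.934  -352.3251   25.    ] [58. 28.] 74.5
blocktop s (463.61578947368423, 280.46198830409355) [ 595.2391 -356.925    25.    ] [58. 29.] 74.0
[ 598.6406 -354.9138   18.8977] 1.9372021506025043
pin? t (341.5777777777777, 226.57777777777775) [442.8339 -38.6671  60.    ] [7. 7.] 1.0
post s (319.44166666666666, 219.15) [464.6669 -21.8506  30.    ] [32. 37.] 49.7
post [445.27   -40.4013  61.048 ] 6.0957138200318175
```

View pics/conn.png

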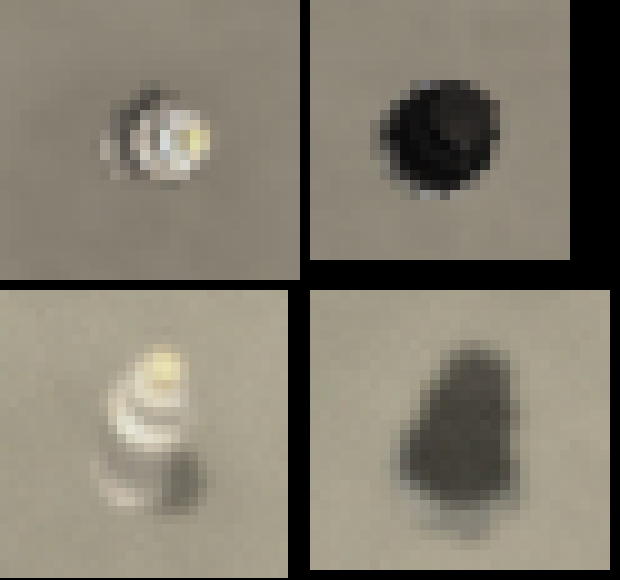

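The close views show the silver pin tip at top (464.2,228.5) and scene (413.6,309.3), and the black connector's top disc at top (413,161) and scene (420,232). Both stand upright.

Run:
```python
from meas import *
f=grab('top');g=grab('scene')
for n,a,b,z in(('silver',(464.2,228.5),(413.6,309.3),.053),('silverfoot',(459,229.5),(410,322),.02),('black',(413,161),(420,232.5),.043),('blackfoot',(410.2,164.),(419.5,245.5),.005)):
    X,e=tri(f,a,g,b);print(n,X*1000,e*1000,onz(f,[a],z)[0]*1000,onz(g,[b],z)[0]*1000)
for n,z in(('large_ring',.009),('small_ring',.011)):
    a,b=diffhull(f,BOX[n][0]),diffhull(g,BOX[n][1]);print(n,onz(f,[cen(a)],z)*1000,onz(g,[cen(b)],z)*1000)
```

```text
silver [ 443.5293 -340.2015   52.9429] 1.2710877889095424 [ 443.0545 -339.7347   53.    ] [ 444.0407 -340.5869   53.    ]
silverfoot [ 442.6509 -341.6663    2.3795] 0.8652254981944096 [ 441.6662 -336.2787   20.    ] [ 434.2387 -346.2651   20.    ]
black [ 609.2778 -215.0707   45.3374] 1.230103747199378 [ 609.2245 -215.0924   43.    ] [ 611.5512 -214.4257   43.    ]
blackfoot [ 611.7952 -218.9483   -3.9148] 5.941469559135956 [ 608.0222 -215.1945    5.    ] [ 608.2073 -224.0743    5.    ]
large_ring [[ 437.2386 -199.6282    9.    ]] [[ 440.5685 -202.0332    9.    ]]
small_ring [[ 514.8845 -268.5732   11.    ]] [[ 519.8503 -271.4002   11.    ]]
```

Positions in mm: large ring (438.5,-201), small ring (516.5,-270), black (610,-216), silver (443.5,-340), block (597.5,-354) with its long axis at 74.5°, post (444.5,-40), bays (429.5,158) and (429.5,109), case bay (430,299). All are within reach and the sizes fit. First I go above the large ring.

Request:
play_rows(
  targets=[
    {"translation": [108, -352, 0], "twist": [0, 0, 0], "jaw": 0},
    {"translation": [108, -352, 0], "twist": [0, 0, 0], "jaw": 0},
    {"translation": [108, -352, 0], "twist": [0, 0, 0], "jaw": 0},
    {"translation": [108, -352, 0], "twist": [0, 0, 0], "jaw": 0},
    {"translation": [108, -352, 0], "twist": [0, 0, 0], "jaw": 0},
    {"translation": [216, -704, 0], "twist": [0, 0, 0], "jaw": 0},
    {"translation": [216, -704, 0], "twist": [0, 0, 0], "jaw": 0},
    {"translation": [216, -704, 0], "twist": [0, 0, 0], "jaw": 0},
    {"translation": [216, -704, 0], "twist": [0, 0, 0], "jaw": 0},
    {"translation": [216, -704, 0], "twist": [0, 0, 0], "jaw": 0},
  ],
)

```text
t: 1.43
tool_pos: [0.3443, 0.1029, 0.2506]
tool_rot: [3.141, 0.001, 2.726]
ft_force: [1.0, 0.8, -0.7]
grip_width: 0.998
finger_force: 0.0
```

Request:
play_rows(
  targets=[
    {"translation": [94, -304, -100], "twist": [0, 0, 0], "jaw": 0},
    {"translation": [94, -304, -100], "twist": [0, 0, 0], "jaw": 0},
    {"translation": [94, -304, -100], "twist": [0, 0, 0], "jaw": 0},
    {"translation": [94, -304, -100], "twist": [0, 0, 0], "jaw": 0},
    {"translation": [94, -304, -100], "twist": [0, 0, 0], "jaw": 0},
    {"translation": [94, -304, -100], "twist": [0, 0, 0], "jaw": 0},
    {"translation": [94, -304, -100], "twist": [0, 0, 0], "jaw": 0},
    {"translation": [94, -304, -100], "twist": [0, 0, 0], "jaw": 0},
    {"translation": [94, -304, -160], "twist": [0, 0, 0], "jaw": 0},
    {"translation": [94, -304, -190], "twist": [0, 0, 0], "jaw": 0},
  ],
)

```text
t: 2.27
tool_pos: [0.4394, -0.2019, 0.0665]
tool_rot: [-3.14, 0.005, 2.723]
ft_force: [0.8, 0.0, -0.6]
grip_width: 1.003
finger_force: 0.0
```

Run:
```python
from meas import *
f=grab('top');g=grab('scene');s=status.get_state();print(s['tool_pos'],s['ft_force'])
A=cv2.resize(f['pixels'][180:260,370:450],None,fx=4.9,fy=4.9,interpolation=cv2.INTER_CUBIC)
B=cv2.resize(g['pixels'][230:310,320:400],None,fx=4.9,fy=4.9,interpolation=cv2.INTER_CUBIC)
cv2.imwrite('pics/a1.png',np.hstack([A,B]))
```

```text
[ 0.436  -0.1979  0.0626] [ 0.0366 -0.3722  0.2284]
```

View pics/a1.png

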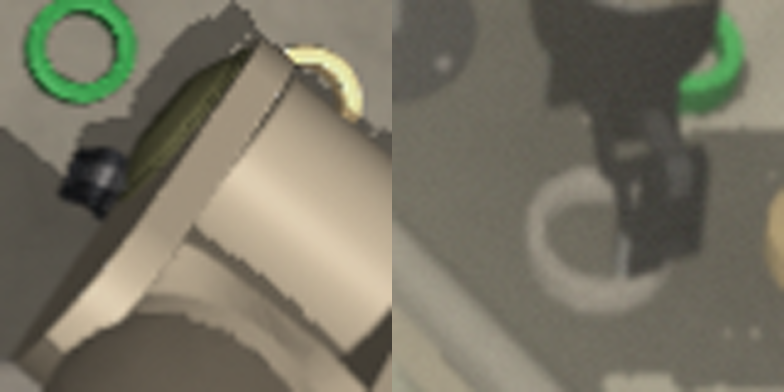

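The crop shows the near finger standing over the lower-right side of the ring, with its tip at scene (369,286). I check the tip's height by projecting it.

Run:
```python
from meas import *
g=grab('scene')
for _ in range(4): s=status.get_state();print(s['t'],s['tool_pos'],s['q']);grab('top')
p=s['tool_pos'];y=np.array([np.sin(2.726),-np.cos(2.726),0]);x=np.array([np.cos(2.726),np.sin(2.726),0])
for z in(.04,.05,.055,.06):
  for o in (42.5,57): 
    X=[p-y*o/1000+x*w for w in(-.011,.011)]
    for v in X:v[2]=z
    print(z,o,(proj(g,X)-[320,230])*4.9+[392,0])
```

```text
2.4167 [ 0.4374 -0.1986  0.0658] [-0.6733  0.4961  1.7429 -0.      0.9084 -1.828 ]
2.4667 [ 0.4385 -0.1992  0.0678] [-0.6728  0.4927  1.7406  0.      0.9091 -1.828 ]
2.5167 [ 0.4392 -0.1995  0.069 ] [-0.6725  0.4907  1.7396  0.      0.9088 -1.828 ]
2.5667 [ 0.4394 -0.1996  0.0694] [-0.6724  0.4898  1.7395  0.      0.9083 -1.828 ]
0.04 42.5 [[658.2155 263.8164]
 [610.845  276.2089]]
0.04 57 [[670.413  291.7297]
 [622.5998 304.38  ]]
0.05 42.5 [[660.2731 251.4086]
 [612.5314 263.8419]]
0.05 57 [[672.5895 279.4141]
 [624.3983 292.108 ]]
0.055 42.5 [[661.3146 245.1306]
 [613.385  257.5841]]
0.055 57 [[673.6912 273.1819]
 [625.3087 285.8975]]
0.06 42.5 [[662.3645 238.8022]
 [614.2457 251.2759]]
0.06 57 [[674.802  266.8994]
 [626.2267 279.6366]]
```

Request:
play_rows(
  targets=[
    {"translation": [-1, -1, -20], "twist": [0, 0, 0], "jaw": 0},
    {"translation": [-1, -1, -40], "twist": [0, 0, 0], "jaw": 0},
    {"translation": [-1, -1, -52], "twist": [0, 0, 0], "jaw": 0},
    {"translation": [-1, -1, -57], "twist": [0, 0, 0], "jaw": 0},
    {"translation": [-1, -1, -57], "twist": [0, 0, 0], "jaw": 0},
    {"translation": [-1, -1, -57], "twist": [0, 0, 0], "jaw": 0.5},
    {"translation": [-1, -1, -57], "twist": [0, 0, 0], "jaw": 0.5},
    {"translation": [-1, -1, -57], "twist": [0, 0, 0], "jaw": 0.5},
    {"translation": [-1, -1, -57], "twist": [0, 0, 0], "jaw": 0.5},
    {"translation": [-1, -1, -57], "twist": [0, 0, 0], "jaw": 0.5},
  ],
)

```text
t: 3.45
tool_pos: [0.4381, -0.2006, 0.0122]
tool_rot: [-3.141, 0.004, 2.726]
ft_force: [-1.9, 0.9, 13.0]
grip_width: 0.789
finger_force: 68.2
```

Request:
play_rows(
  targets=[
    {"translation": [0, 0, 10], "twist": [0, 0, 0], "jaw": 0.5},
    {"translation": [0, 0, 35], "twist": [0, 0, 0], "jaw": 0.5},
    {"translation": [0, 0, 65], "twist": [0, 0, 0], "jaw": 0.5},
    {"translation": [0, 20, 85], "twist": [0, 0, 0], "jaw": 0.5},
    {"translation": [2, 50, 85], "twist": [0, 0, 0], "jaw": 0.5},
    {"translation": [4, 85, 85], "twist": [0, 0, 0], "jaw": 0.5},
    {"translation": [6, 120, 85], "twist": [0, 0, 0], "jaw": 0.5},
    {"translation": [6, 150, 85], "twist": [0, 0, 0], "jaw": 0.5},
    {"translation": [6, 160, 85], "twist": [0, 0, 0], "jaw": 0.5},
    {"translation": [6, 160, 85], "twist": [0, 0, 0], "jaw": 0.5},
  ],
)

```text
t: 4.28
tool_pos: [0.4432, -0.0383, 0.096]
tool_rot: [3.141, 0.001, 2.729]
ft_force: [0.1, 0.2, -2.1]
grip_width: 0.788
finger_force: 67.9
```

Run:
```python
from meas import *
f=grab('top');g=grab('scene');s=status.get_state();print(s['tool_pos'],s['ft_force'])
A=cv2.resize(f['pixels'][180:260,310:390],None,fx=4.9,fy=4.9,interpolation=cv2.INTER_CUBIC)
B=cv2.resize(g['pixels'][180:260,280:360],None,fx=4.9,fy=4.9,interpolation=cv2.INTER_CUBIC)
cv2.imwrite('pics/a2.png',np.hstack([A,B]))
```

```text
[ 0.4437 -0.0406  0.0957] [-1.0343 -1.4601 -0.8742]
```

View pics/a2.png

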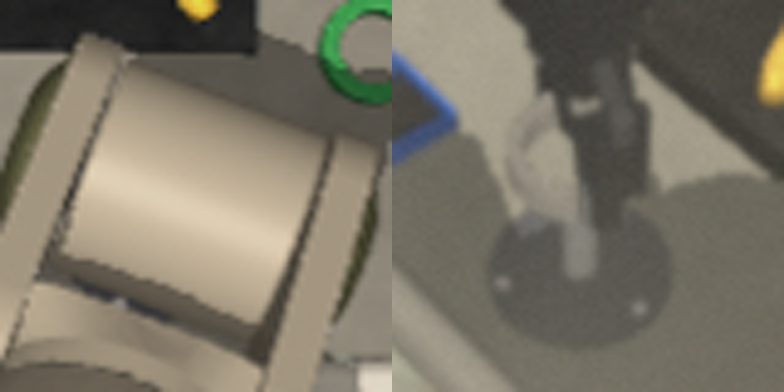

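The ring is held level, at scene (510,165) of the crop, with the post at (580,240). I lower it to just above the base, release and lift.

Request:
play_rows(
  targets=[
    {"translation": [1, 0, -15], "twist": [0, 0, 0], "jaw": 0.5},
    {"translation": [1, 0, -30], "twist": [0, 0, 0], "jaw": 0.5},
    {"translation": [1, 0, -45], "twist": [0, 0, 0], "jaw": 0.5},
    {"translation": [1, 0, -58], "twist": [0, 0, 0], "jaw": 0.5},
    {"translation": [1, 0, -68], "twist": [0, 0, 0], "jaw": 0.5},
    {"translation": [1, 0, -73], "twist": [0, 0, 0], "jaw": 0.5},
    {"translation": [1, 0, -73], "twist": [0, 0, 0], "jaw": 0.5},
    {"translation": [1, 0, -73], "twist": [0, 0, 0], "jaw": 0.5},
    {"translation": [1, 0, -73], "twist": [0, 0, 0], "jaw": 0},
    {"translation": [1, 0, -73], "twist": [0, 0, 0], "jaw": 0},
  ],
)

```text
t: 5.22
tool_pos: [0.4447, -0.0409, 0.0223]
tool_rot: [-3.142, 0.001, 2.725]
ft_force: [0.3, 0.0, -0.1]
grip_width: 0.996
finger_force: 0.0
```

Request:
play_rows(
  targets=[
    {"translation": [0, 0, 0], "twist": [0, 0, 0], "jaw": 0},
    {"translation": [0, 0, 0], "twist": [0, 0, 0], "jaw": 0},
    {"translation": [0, 0, 15], "twist": [0, 0, 0], "jaw": 0},
    {"translation": [0, 0, 45], "twist": [0, 0, 0], "jaw": 0},
    {"translation": [0, 0, 80], "twist": [0, 0, 0], "jaw": 0},
    {"translation": [10, -35, 80], "twist": [0, 0, 0], "jaw": 0},
    {"translation": [22, -75, 80], "twist": [0, 0, 0], "jaw": 0},
    {"translation": [34, -115, 80], "twist": [0, 0, 0], "jaw": 0},
    {"translation": [46, -150, 80], "twist": [0, 0, 0], "jaw": 0},
    {"translation": [57, -188, 80], "twist": [0, 0, 0], "jaw": 0},
  ],
)

```text
t: 6.05
tool_pos: [0.5016, -0.2299, 0.1022]
tool_rot: [3.141, 0.0, 2.726]
ft_force: [1.1, -0.2, 0.6]
grip_width: 1.001
finger_force: 0.0
```

Run:
```python
from meas import *
f=grab('top');g=grab('scene');print(status.get_state()['tool_pos'])
A=cv2.resize(f['pixels'][185:265,300:380],None,fx=4.9,fy=4.9,interpolation=cv2.INTER_CUBIC)
B=cv2.resize(g['pixels'][195:275,280:360],None,fx=4.9,fy=4.9,interpolation=cv2.INTER_CUBIC)
cv2.imwrite('pics/a3.png',np.hstack([A,B]))
```

```text
[ 0.5026 -0.2334  0.1019]
```

View pics/a3.png

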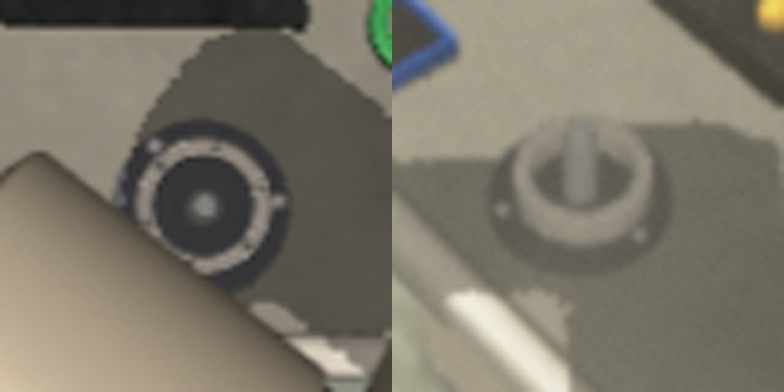

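Request:
play_rows(
  targets=[
    {"translation": [8, -20, 0], "twist": [0, 0, 0], "jaw": 0},
    {"translation": [15, -40, 0], "twist": [0, 0, 0], "jaw": 0},
    {"translation": [15, -40, -30], "twist": [0, 0, 0], "jaw": 0},
    {"translation": [15, -40, -55], "twist": [0, 0, 0], "jaw": 0},
    {"translation": [15, -40, -75], "twist": [0, 0, 0], "jaw": 0},
    {"translation": [15, -40, -86], "twist": [0, 0, 0], "jaw": 0},
    {"translation": [15, -40, -86], "twist": [0, 0, 0], "jaw": 0},
    {"translation": [15, -40, -86], "twist": [0, 0, 0], "jaw": 0.6},
    {"translation": [15, -40, -86], "twist": [0, 0, 0], "jaw": 0.6},
    {"translation": [15, -40, -86], "twist": [0, 0, 0], "jaw": 0.6},
  ],
)

```text
t: 6.98
tool_pos: [0.517, -0.2686, 0.0181]
tool_rot: [-3.141, 0.003, 2.726]
ft_force: [-1.8, 1.2, 6.3]
grip_width: 0.65
finger_force: 61.9
```

Request:
play_rows(
  targets=[
    {"translation": [0, 0, 0], "twist": [0, 0, 0], "jaw": 0.6},
    {"translation": [0, 0, 0], "twist": [0, 0, 0], "jaw": 0.6},
    {"translation": [0, 0, 0], "twist": [0, 0, 0], "jaw": 0.6},
    {"translation": [0, 0, 0], "twist": [0, 0, 0], "jaw": 0.6},
    {"translation": [0, 0, 5], "twist": [0, 0, 0], "jaw": 0.6},
    {"translation": [0, 0, 20], "twist": [0, 0, 0], "jaw": 0.6},
    {"translation": [0, 0, 45], "twist": [0, 0, 0], "jaw": 0.6},
    {"translation": [0, 0, 70], "twist": [0, 0, 0], "jaw": 0.6},
    {"translation": [0, 0, 90], "twist": [0, 0, 0], "jaw": 0.6},
    {"translation": [0, 0, 90], "twist": [0, 0, 0], "jaw": 0.6},
  ],
)

```text
t: 7.82
tool_pos: [0.5178, -0.2692, 0.111]
tool_rot: [-3.139, 0.008, 2.726]
ft_force: [0.5, -0.9, -0.8]
grip_width: 0.642
finger_force: 63.7
```

The large ring lies flat on the base, centred on the post, with post and ring both at crop (204,205). The small ring is gripped at 55 mm. I carry it over now.

Request:
play_rows(
  targets=[
    {"translation": [-5, 15, 0], "twist": [0, 0, 0], "jaw": 0.6},
    {"translation": [-15, 45, 0], "twist": [0, 0, 0], "jaw": 0.6},
    {"translation": [-25, 80, 0], "twist": [0, 0, 0], "jaw": 0.6},
    {"translation": [-37, 115, 0], "twist": [0, 0, 0], "jaw": 0.6},
    {"translation": [-48, 150, 0], "twist": [0, 0, 0], "jaw": 0.6},
    {"translation": [-59, 185, 0], "twist": [0, 0, 0], "jaw": 0.6},
    {"translation": [-68, 215, 0], "twist": [0, 0, 0], "jaw": 0.6},
    {"translation": [-73, 229, 0], "twist": [0, 0, 0], "jaw": 0.6},
    {"translation": [-73, 229, 0], "twist": [0, 0, 0], "jaw": 0.6},
    {"translation": [-73, 229, 0], "twist": [0, 0, 0], "jaw": 0.6},
  ],
)

```text
t: 8.65
tool_pos: [0.4434, -0.0389, 0.1062]
tool_rot: [-3.141, 0.001, 2.727]
ft_force: [0.6, 1.0, -0.9]
grip_width: 0.643
finger_force: 63.7
```

Run:
```python
from meas import *
for _ in range(3): g=grab('scene');print(status.get_state()['tool_pos'])
```

```text
[ 0.4438 -0.0397  0.1062]
[ 0.4439 -0.0401  0.1061]
[ 0.4439 -0.0402  0.106 ]
```

Request:
play_rows(
  targets=[
    {"translation": [1, 0, -12], "twist": [0, 0, 0], "jaw": 0.6},
    {"translation": [1, 0, -25], "twist": [0, 0, 0], "jaw": 0.6},
    {"translation": [1, 0, -38], "twist": [0, 0, 0], "jaw": 0.6},
    {"translation": [1, 0, -50], "twist": [0, 0, 0], "jaw": 0.6},
    {"translation": [1, 0, -58], "twist": [0, 0, 0], "jaw": 0.6},
    {"translation": [1, 0, -61.5], "twist": [0, 0, 0], "jaw": 0.6},
    {"translation": [1, 0, -61.5], "twist": [0, 0, 0], "jaw": 0.6},
    {"translation": [1, 0, -61.5], "twist": [0, 0, 0], "jaw": 0.6},
    {"translation": [1, 0, -61.5], "twist": [0, 0, 0], "jaw": 0.1},
    {"translation": [1, 0, -61.5], "twist": [0, 0, 0], "jaw": 0.1},
  ],
)

```text
t: 9.63
tool_pos: [0.4449, -0.0399, 0.0448]
tool_rot: [3.142, 0.001, 2.725]
ft_force: [0.4, 0.1, 0.2]
grip_width: 0.891
finger_force: 0.0
```

Request:
play_rows(
  targets=[
    {"translation": [0, 0, 0], "twist": [0, 0, 0], "jaw": 0.1},
    {"translation": [0, 0, 0], "twist": [0, 0, 0], "jaw": 0},
    {"translation": [0, 0, 0], "twist": [0, 0, 0], "jaw": 0},
    {"translation": [0, 0, 15], "twist": [0, 0, 0], "jaw": 0},
    {"translation": [0, 0, 40], "twist": [0, 0, 0], "jaw": 0},
    {"translation": [0, 0, 75], "twist": [0, 0, 0], "jaw": 0},
    {"translation": [30, -30, 90], "twist": [0, 0, -0.12], "jaw": 0},
    {"translation": [60, -60, 90], "twist": [0, 0, -0.24], "jaw": 0},
    {"translation": [88, -90, 90], "twist": [0, 0, -0.36], "jaw": 0.2},
    {"translation": [110, -120, 90], "twist": [0, 0, -0.48], "jaw": 0.35},
  ],
)

```text
t: 10.47
tool_pos: [0.5559, -0.1604, 0.135]
tool_rot: [3.141, 0.001, 2.241]
ft_force: [0.6, 0.7, -0.3]
grip_width: 0.751
finger_force: 0.0
```

Run:
```python
from meas import *
f=grab('top');g=grab('scene');s=status.get_state();print(s['tool_pos'],s['tool_rot'],s['q'],s['grip_width'])
A=cv2.resize(f['pixels'][185:265,300:380],None,fx=4.9,fy=4.9,interpolation=cv2.INTER_CUBIC)
B=cv2.resize(g['pixels'][195:275,280:360],None,fx=4.9,fy=4.9,interpolation=cv2.INTER_CUBIC)
cv2.imwrite('pics/a4.png',np.hstack([A,B]))
```

```text
[ 0.557  -0.1636  0.1339] [3.141  0.0028 2.2387] [-0.4893  0.5377  1.3896 -0.0006  1.2115 -1.157 ] 0.6462113255235699
```

View pics/a4.png

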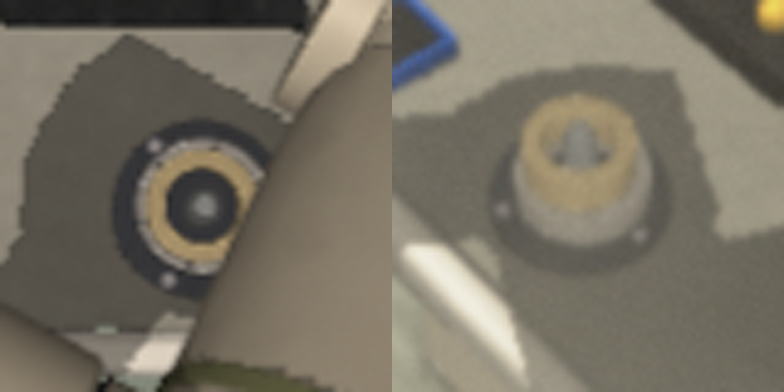

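The small ring sits flat on the large one, with the post at its centre; the top crop shows everything concentric at (204,205). Next is the black connector.

Request:
play_rows(
  targets=[
    {"translation": [15, -15, 0], "twist": [0, 0, -0.12], "jaw": 0.35},
    {"translation": [35, -35, 0], "twist": [0, 0, -0.24], "jaw": 0.35},
    {"translation": [55, -56, 0], "twist": [0, 0, -0.36], "jaw": 0.35},
    {"translation": [55, -56, 0], "twist": [0, 0, -0.48], "jaw": 0.35},
    {"translation": [55, -56, 0], "twist": [0, 0, -0.6], "jaw": 0.35},
    {"translation": [55, -56, 0], "twist": [0, 0, -0.675], "jaw": 0.35},
    {"translation": [55, -56, -15], "twist": [0, 0, -0.675], "jaw": 0.35},
    {"translation": [55, -56, -30], "twist": [0, 0, -0.675], "jaw": 0.35},
    {"translation": [55, -56, -40], "twist": [0, 0, -0.675], "jaw": 0.35},
    {"translation": [55, -56, -40], "twist": [0, 0, -0.675], "jaw": 0.35},
  ],
)

```text
t: 11.4
tool_pos: [0.6083, -0.2144, 0.092]
tool_rot: [-3.137, -0.002, 1.571]
ft_force: [0.3, -0.3, -0.3]
grip_width: 0.647
finger_force: 0.0
```

Run:
```python
from meas import *
for _ in range(4): g=grab('scene')
s=status.get_state();print(s['tool_pos'],s['tool_rot'],s['q'],s['grip_width'])
B=cv2.resize(g['pixels'][185:275,375:465],None,fx=5,fy=5,interpolation=cv2.INTER_CUBIC)
for z in (0,.044):
  p=(proj(g,[[.61,-.216,z],[*s['tool_pos'][:2],z]])-[375,185]+.5)*5
  for q,c in zip(p,((0,0,255),(0,255,0))):cv2.circle(B,tuple(int(v) for v in q),3,c,-1)
cv2.imwrite('pics/a5.png',B)
```

```text
[ 0.6097 -0.2153  0.0954] [3.1404 0.0007 1.571 ] [-0.5222  0.6819  1.2259 -0.      1.2325 -0.5224] 0.6516677061264398
```

View pics/a5.png

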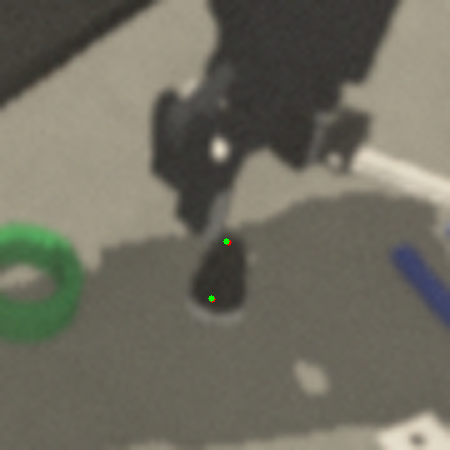

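The black connector stands under the open jaw at crop (220,275), aligned to within about 2 mm. I descend and grip.

Request:
play_rows(
  targets=[
    {"translation": [0, -1, -20], "twist": [0, 0, 0], "jaw": 0.35},
    {"translation": [0, -1, -40], "twist": [0, 0, 0], "jaw": 0.35},
    {"translation": [0, -1, -58], "twist": [0, 0, 0], "jaw": 0.35},
    {"translation": [0, -1, -66], "twist": [0, 0, 0], "jaw": 0.35},
    {"translation": [0, -1, -66], "twist": [0, 0, 0], "jaw": 0.35},
    {"translation": [0, -1, -66], "twist": [0, 0, 0], "jaw": 0.9},
    {"translation": [0, -1, -66], "twist": [0, 0, 0], "jaw": 0.9},
    {"translation": [0, -1, -66], "twist": [0, 0, 0], "jaw": 0.9},
    {"translation": [0, -1, -66], "twist": [0, 0, 0], "jaw": 0.9},
    {"translation": [0, -1, -66], "twist": [0, 0, 0], "jaw": 0.9},
  ],
)

```text
t: 12.43
tool_pos: [0.6101, -0.2166, 0.0303]
tool_rot: [3.139, 0.002, 1.571]
ft_force: [-1.2, 0.8, 6.4]
grip_width: 0.254
finger_force: 58.3
```

Request:
play_rows(
  targets=[
    {"translation": [0, 0, 0], "twist": [0, 0, 0], "jaw": 0.9},
    {"translation": [0, 0, 0], "twist": [0, 0, 0], "jaw": 0.9},
    {"translation": [0, 0, 0], "twist": [0, 0, 0], "jaw": 0.9},
    {"translation": [0, 0, 5], "twist": [0, 0, 0], "jaw": 0.9},
    {"translation": [0, 0, 20], "twist": [0, 0, 0], "jaw": 0.9},
    {"translation": [0, 0, 45], "twist": [0, 0, 0], "jaw": 0.9},
    {"translation": [0, 0, 70], "twist": [0, 0, 0], "jaw": 0.9},
    {"translation": [0, 0, 95], "twist": [0, 0, 0], "jaw": 0.9},
    {"translation": [0, 0, 100], "twist": [0, 0, 0], "jaw": 0.9},
    {"translation": [0, 0, 100], "twist": [0, 0, 0], "jaw": 0.9},
  ],
)

```text
t: 13.27
tool_pos: [0.61, -0.2165, 0.1308]
tool_rot: [3.138, 0.002, 1.571]
ft_force: [-0.1, -0.0, 0.0]
grip_width: 0.258
finger_force: 58.2
```

Run:
```python
from meas import *
for _ in range(3): g=grab('scene')
s=status.get_state();print(s['tool_pos'],s['tool_rot'],s['grip_width']*85,s['finger_force'])
B=cv2.resize(g['pixels'][155:245,375:465],None,fx=5,fy=5,interpolation=cv2.INTER_CUBIC)
cv2.imwrite('pics/a6.png',B)
```

```text
[ 0.6088 -0.2159  0.1271] [-3.1395 -0.0013  1.5708] 21.65895832679011 58.196597155183554
```

View pics/a6.png

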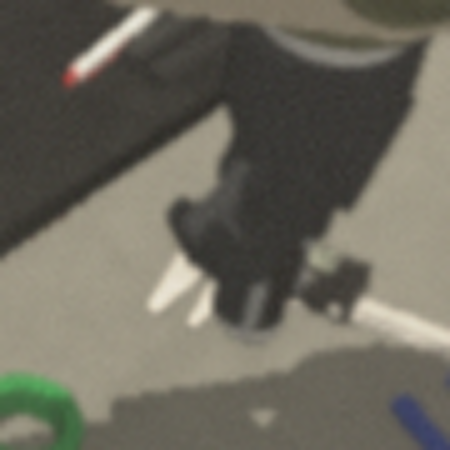

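The connector is held upright, with its foot at crop (248,330). I carry it to the middle bay.

Request:
play_rows(
  targets=[
    {"translation": [-6, 12, 0], "twist": [0, 0, 0], "jaw": 0.9},
    {"translation": [-18, 38, 0], "twist": [0, 0, 0], "jaw": 0.9},
    {"translation": [-33, 70, 0], "twist": [0, 0, 0], "jaw": 0.9},
    {"translation": [-48, 101, 0], "twist": [0, 0, 0], "jaw": 0.9},
    {"translation": [-63, 132, 0], "twist": [0, 0, 0], "jaw": 0.9},
    {"translation": [-78, 163, 0], "twist": [0, 0, 0], "jaw": 0.9},
    {"translation": [-93, 194, 0], "twist": [0, 0, 0], "jaw": 0.9},
    {"translation": [-108, 225, 0], "twist": [0, 0, 0], "jaw": 0.9},
    {"translation": [-123, 256, 0], "twist": [0, 0, 0], "jaw": 0.9},
    {"translation": [-138, 287, 0], "twist": [0, 0, 0], "jaw": 0.9},
  ],
)

```text
t: 14.25
tool_pos: [0.4698, 0.0721, 0.1274]
tool_rot: [-3.139, -0.0, 1.57]
ft_force: [0.9, 0.4, 0.1]
grip_width: 0.258
finger_force: 58.2
```

Request:
play_rows(
  targets=[
    {"translation": [-15, 31, 0], "twist": [0, 0, 0], "jaw": 0.9},
    {"translation": [-28, 58, 0], "twist": [0, 0, 0], "jaw": 0.9},
    {"translation": [-38, 78, 0], "twist": [0, 0, 0], "jaw": 0.9},
    {"translation": [-42, 87, 0], "twist": [0, 0, 0], "jaw": 0.9},
    {"translation": [-42, 87, 0], "twist": [0, 0, 0], "jaw": 0.9},
    {"translation": [-42, 87, -15], "twist": [0, 0, 0], "jaw": 0.9},
    {"translation": [-42, 87, -30], "twist": [0, 0, 0], "jaw": 0.9},
    {"translation": [-42, 87, -40], "twist": [0, 0, 0], "jaw": 0.9},
    {"translation": [-42, 87, -40], "twist": [0, 0, 0], "jaw": 0.9},
    {"translation": [-42, 87, -40], "twist": [0, 0, 0], "jaw": 0.9},
  ],
)

```text
t: 15.08
tool_pos: [0.4298, 0.1569, 0.0881]
tool_rot: [-3.14, 0.0, 1.57]
ft_force: [-0.1, 0.6, 0.0]
grip_width: 0.254
finger_force: 58.2
```

Run:
```python
from meas import *
for _ in range(3): g=grab('scene')
s=status.get_state();print(s['tool_pos'],s['tool_rot'],s['grip_width']*85,s['ft_force'])
B=cv2.resize(g['pixels'][135:225,225:315],None,fx=5,fy=5,interpolation=cv2.INTER_CUBIC)
cv2.imwrite('pics/a7.png',B)
```

```text
[0.43   0.1574 0.0891] [ 3.1405 -0.      1.5703] 21.669819685094197 [ 0.5056  0.4201 -0.134 ]
```

View pics/a7.png

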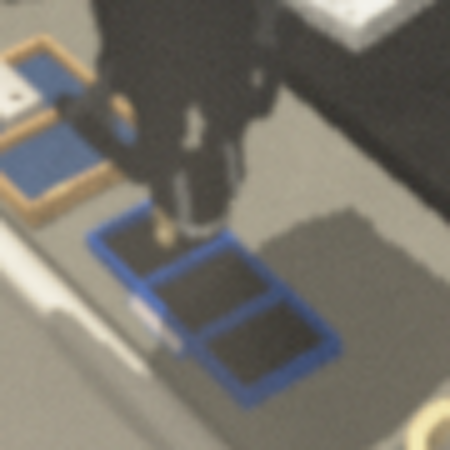

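The tray is clear and the connector hangs over the middle bay; the cream connector at crop (165,230) is untouched. I lower, open part-way and lift.

Request:
play_rows(
  targets=[
    {"translation": [0, 0, -12], "twist": [0, 0, 0], "jaw": 0.9},
    {"translation": [0, 0, -25], "twist": [0, 0, 0], "jaw": 0.9},
    {"translation": [0, 0, -38], "twist": [0, 0, 0], "jaw": 0.9},
    {"translation": [0, 0, -48], "twist": [0, 0, 0], "jaw": 0.9},
    {"translation": [0, 0, -53], "twist": [0, 0, 0], "jaw": 0.9},
    {"translation": [0, 0, -55], "twist": [0, 0, 0], "jaw": 0.9},
    {"translation": [0, 0, -55], "twist": [0, 0, 0], "jaw": 0.9},
    {"translation": [0, 0, -55], "twist": [0, 0, 0], "jaw": 0.9},
    {"translation": [0, 0, -55], "twist": [0, 0, 0], "jaw": 0.68},
    {"translation": [0, 0, -55], "twist": [0, 0, 0], "jaw": 0.6},
  ],
)

```text
t: 16.07
tool_pos: [0.4298, 0.1578, 0.0342]
tool_rot: [3.14, -0.0, 1.571]
ft_force: [-0.5, -0.3, 0.7]
grip_width: 0.402
finger_force: 0.0
```

Request:
play_rows(
  targets=[
    {"translation": [0, 0, 0], "twist": [0, 0, 0], "jaw": 0.55},
    {"translation": [0, 0, 0], "twist": [0, 0, 0], "jaw": 0.5},
    {"translation": [0, 0, 0], "twist": [0, 0, 0], "jaw": 0.5},
    {"translation": [0, 0, 8], "twist": [0, 0, 0], "jaw": 0.5},
    {"translation": [0, 0, 28], "twist": [0, 0, 0], "jaw": 0.5},
    {"translation": [0, 0, 60], "twist": [0, 0, 0], "jaw": 0.4},
    {"translation": [0, 0, 95], "twist": [0, 0, 0], "jaw": 0.4},
    {"translation": [0, -40, 95], "twist": [0, 0, 0], "jaw": 0.4},
    {"translation": [0, -80, 95], "twist": [0, 0, 0], "jaw": 0.4},
    {"translation": [0, -120, 95], "twist": [0, 0, 0], "jaw": 0.4},
  ],
)

```text
t: 16.9
tool_pos: [0.4292, 0.0368, 0.1297]
tool_rot: [3.14, 0.0, 1.573]
ft_force: [1.6, -0.3, -0.6]
grip_width: 0.598
finger_force: 0.0
```

Run:
```python
from meas import *
g=grab('scene');f=grab('top')
s=status.get_state();print(s['tool_pos'],s['q'])
B=cv2.resize(g['pixels'][135:225,225:315],None,fx=4.4,fy=4.4,interpolation=cv2.INTER_CUBIC)
A=cv2.resize(f['pixels'][185:275,220:310],None,fx=4.4,fy=4.4,interpolation=cv2.INTER_CUBIC)
cv2.imwrite('pics/a8.png',np.hstack([A,B]))
```

```text
[0.4299 0.0335 0.1293] [-0.1979  0.322   1.8012 -0.001   1.0168 -0.1913]
```

View pics/a8.png

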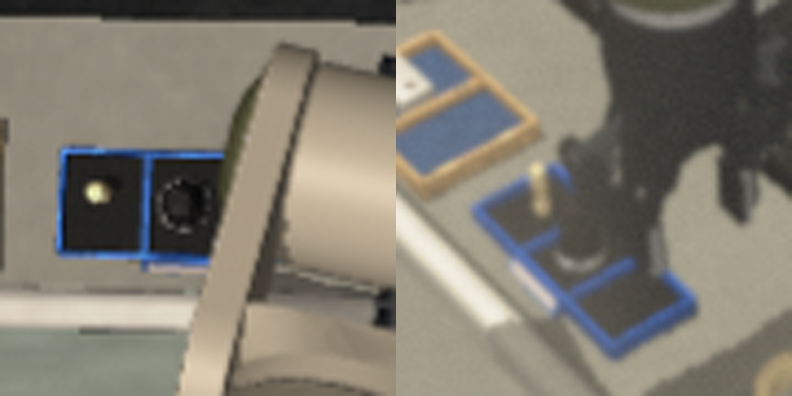

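The black connector stands upright in the middle bay at crop (183,204), with the cream one still upright. Now the silver connector.

Request:
play_rows(
  targets=[
    {"translation": [1, -30, 0], "twist": [0, 0, 0], "jaw": 0.4},
    {"translation": [3, -70, 0], "twist": [0, 0, 0], "jaw": 0.4},
    {"translation": [4, -110, 0], "twist": [0, 0, 0], "jaw": 0.4},
    {"translation": [5, -150, 0], "twist": [0, 0, 0], "jaw": 0.4},
    {"translation": [6, -190, 0], "twist": [0, 0, 0], "jaw": 0.4},
    {"translation": [8, -230, 0], "twist": [0, 0, 0], "jaw": 0.4},
    {"translation": [10, -270, 0], "twist": [0, 0, 0], "jaw": 0.4},
    {"translation": [12, -310, 0], "twist": [0, 0, 0], "jaw": 0.4},
    {"translation": [13, -345, 0], "twist": [0, 0, 0], "jaw": 0.4},
    {"translation": [13, -377, 0], "twist": [0, 0, 0], "jaw": 0.4},
  ],
)

```text
t: 17.83
tool_pos: [0.4425, -0.341, 0.1289]
tool_rot: [3.141, 0.0, 1.57]
ft_force: [0.7, 0.4, 0.0]
grip_width: 0.6
finger_force: 0.0
```

Run:
```python
from meas import *
for _ in range(4): g=grab('scene')
s=status.get_state();print(s['tool_pos'],s['tool_rot'],s['grip_width']*85)
k=ob(g,lambda H,S,V:(V>185),BOX['silver'][1]);print(cen(k),cv2.boundingRect(k))
```

```text
[ 0.4423 -0.3389  0.1285] [-3.1413 -0.0008  1.57  ] 51.19712313304884Traceback (most recent call last):
  File "<stdin>", line 4, in <module>
  File "meas.py", line 11, in ob
    H=hsv(f).astype(int); return big(rule(H[...,0],H[...,1],H[...,2]),box)
                                 ~~~^^^^^^^^^^^^^^^^^^^^^^^^^^^^^^^^^^^^^^
  File "meas.py", line 7, in big
    return cv2.convexHull(max(c,key=cv2.contourArea))
                          ~~~^^^^^^^^^^^^^^^^^^^^^^^
ValueError: max() iterable argument is empty
```

Request:
play_rows(
  targets=[
    {"translation": [1, -1, -25], "twist": [0, 0, 0], "jaw": 0.4},
    {"translation": [1, -1, -50], "twist": [0, 0, 0], "jaw": 0.4},
    {"translation": [1, -1, -72], "twist": [0, 0, 0], "jaw": 0.4},
    {"translation": [1, -1, -90], "twist": [0, 0, 0], "jaw": 0.4},
    {"translation": [1, -1, -98], "twist": [0, 0, 0], "jaw": 0.4},
    {"translation": [1, -1, -98], "twist": [0, 0, 0], "jaw": 0.4},
    {"translation": [1, -1, -98], "twist": [0, 0, 0], "jaw": 0.95},
    {"translation": [1, -1, -98], "twist": [0, 0, 0], "jaw": 0.95},
    {"translation": [1, -1, -98], "twist": [0, 0, 0], "jaw": 0.95},
    {"translation": [1, -1, -98], "twist": [0, 0, 0], "jaw": 0.95},
  ],
)

```text
t: 18.87
tool_pos: [0.4438, -0.3405, 0.032]
tool_rot: [3.14, 0.002, 1.571]
ft_force: [0.9, 1.5, 6.4]
grip_width: 0.191
finger_force: 58.4
```

Request:
play_rows(
  targets=[
    {"translation": [0, 0, 0], "twist": [0, 0, 0], "jaw": 0.95},
    {"translation": [0, 0, 0], "twist": [0, 0, 0], "jaw": 0.95},
    {"translation": [0, 0, 0], "twist": [0, 0, 0], "jaw": 0.95},
    {"translation": [0, 0, 5], "twist": [0, 0, 0], "jaw": 0.95},
    {"translation": [0, 0, 20], "twist": [0, 0, 0], "jaw": 0.95},
    {"translation": [0, 0, 45], "twist": [0, 0, 0], "jaw": 0.95},
    {"translation": [0, 0, 70], "twist": [0, 0, 0], "jaw": 0.95},
    {"translation": [0, 0, 95], "twist": [0, 0, 0], "jaw": 0.95},
    {"translation": [0, 0, 100], "twist": [0, 0, 0], "jaw": 0.95},
    {"translation": [0, 0, 100], "twist": [0, 0, 0], "jaw": 0.95},
  ],
)

```text
t: 19.7
tool_pos: [0.4438, -0.3407, 0.1327]
tool_rot: [3.139, 0.003, 1.571]
ft_force: [-0.4, 0.2, -0.4]
grip_width: 0.187
finger_force: 58.5
```

Run:
```python
from meas import *
for _ in range(4): g=grab('scene')
s=status.get_state();print(s['tool_pos'],s['tool_rot'],s['grip_width']*85,s['finger_force'])
```

```text
[ 0.4429 -0.3398  0.1293] [-3.14   -0.0018  1.5707] 15.821743721610925 58.46259534358978
```

Request:
play_rows(
  targets=[
    {"translation": [-1, 12, 0], "twist": [0, 0, 0], "jaw": 0.95},
    {"translation": [-2, 40, 0], "twist": [0, 0, 0], "jaw": 0.95},
    {"translation": [-3, 75, 0], "twist": [0, 0, 0], "jaw": 0.95},
    {"translation": [-4, 110, 0], "twist": [0, 0, 0], "jaw": 0.95},
    {"translation": [-5, 145, 0], "twist": [0, 0, 0], "jaw": 0.95},
    {"translation": [-6, 180, 0], "twist": [0, 0, 0], "jaw": 0.95},
    {"translation": [-7, 215, 0], "twist": [0, 0, 0], "jaw": 0.95},
    {"translation": [-8, 250, 0], "twist": [0, 0, 0], "jaw": 0.95},
    {"translation": [-9, 285, 0], "twist": [0, 0, 0], "jaw": 0.95},
    {"translation": [-10, 320, 0], "twist": [0, 0, 0], "jaw": 0.95},
  ],
)

```text
t: 20.73
tool_pos: [0.4321, -0.0179, 0.13]
tool_rot: [-3.14, -0.001, 1.571]
ft_force: [2.0, -0.7, -0.1]
grip_width: 0.186
finger_force: 58.5
```

Request:
play_rows(
  targets=[
    {"translation": [-1, 35, 0], "twist": [0, 0, 0], "jaw": 0.95},
    {"translation": [-2, 70, 0], "twist": [0, 0, 0], "jaw": 0.95},
    {"translation": [-3, 100, 0], "twist": [0, 0, 0], "jaw": 0.95},
    {"translation": [-3, 120, 0], "twist": [0, 0, 0], "jaw": 0.95},
    {"translation": [-3, 129, 0], "twist": [0, 0, 0], "jaw": 0.95},
    {"translation": [-3, 129, 0], "twist": [0, 0, 0], "jaw": 0.95},
    {"translation": [-3, 129, -15], "twist": [0, 0, 0], "jaw": 0.95},
    {"translation": [-3, 129, -30], "twist": [0, 0, 0], "jaw": 0.95},
    {"translation": [-3, 129, -40], "twist": [0, 0, 0], "jaw": 0.95},
    {"translation": [-3, 129, -40], "twist": [0, 0, 0], "jaw": 0.95},
  ],
)

```text
t: 21.57
tool_pos: [0.4293, 0.1077, 0.0889]
tool_rot: [-3.138, 0.0, 1.569]
ft_force: [0.5, -0.8, -0.5]
grip_width: 0.184
finger_force: 58.5
```

Run:
```python
from meas import *
for _ in range(4): g=grab('scene')
s=status.get_state();print(s['tool_pos'],s['tool_rot'],s['grip_width']*85,s['finger_force'])
```

```text
[0.4307 0.1083 0.0911] [3.1407 0.0001 1.57  ] 16.198720112540226 58.50019633769989
```

Request:
play_rows(
  targets=[
    {"translation": [-1, 0, -12], "twist": [0, 0, 0], "jaw": 0.95},
    {"translation": [-1, 0, -25], "twist": [0, 0, 0], "jaw": 0.95},
    {"translation": [-1, 0, -38], "twist": [0, 0, 0], "jaw": 0.95},
    {"translation": [-1, 0, -48], "twist": [0, 0, 0], "jaw": 0.95},
    {"translation": [-1, 0, -53], "twist": [0, 0, 0], "jaw": 0.95},
    {"translation": [-1, 0, -55.5], "twist": [0, 0, 0], "jaw": 0.95},
    {"translation": [-1, 0, -55.5], "twist": [0, 0, 0], "jaw": 0.95},
    {"translation": [-1, 0, -55.5], "twist": [0, 0, 0], "jaw": 0.95},
    {"translation": [-1, 0, -55.5], "twist": [0, 0, 0], "jaw": 0.95},
    {"translation": [-1, 0, -55.5], "twist": [0, 0, 0], "jaw": 0.75},
  ],
)

```text
t: 22.6
tool_pos: [0.4298, 0.1087, 0.0361]
tool_rot: [3.14, 0.0, 1.571]
ft_force: [0.1, -0.9, -0.3]
grip_width: 0.251
finger_force: 0.0
```

Request:
play_rows(
  targets=[
    {"translation": [0, 0, 0], "twist": [0, 0, 0], "jaw": 0.65},
    {"translation": [0, 0, 0], "twist": [0, 0, 0], "jaw": 0.5},
    {"translation": [0, 0, 0], "twist": [0, 0, 0], "jaw": 0.5},
    {"translation": [0, 0, 0], "twist": [0, 0, 0], "jaw": 0.5},
    {"translation": [0, 0, 8], "twist": [0, 0, 0], "jaw": 0.5},
    {"translation": [0, 0, 28], "twist": [0, 0, 0], "jaw": 0.4},
    {"translation": [0, 0, 60], "twist": [0, 0, 0], "jaw": 0.2},
    {"translation": [0, 0, 95], "twist": [0, 0, 0], "jaw": 0},
    {"translation": [15, -38, 95], "twist": [0, 0, 0], "jaw": 0},
    {"translation": [30, -76, 95], "twist": [0, 0, 0], "jaw": 0},
  ],
)

```text
t: 23.43
tool_pos: [0.46, 0.033, 0.1327]
tool_rot: [3.137, 0.001, 1.575]
ft_force: [1.1, 0.1, -0.2]
grip_width: 0.999
finger_force: 0.0
```

Run:
```python
from meas import *
for _ in range(3): g=grab('scene')
s=status.get_state();print(s['tool_pos'],s['tool_rot'],s['q'])
f=grab('top');c=g['pixels'][160:215,235:300]
cv2.imwrite('pics/a9s.png',g['pixels']);cv2.imwrite('pics/a9t.png',f['pixels'])
# expected vs bright cream/silver spots in scene
H=hsv(g)
m=(H[160:215,235:300,2]>150).astype(np.uint8);n,l,st,ce=cv2.connectedComponentsWithStats(m)
print([(st[i].tolist(),ce[i]+[235,160]) for i in range(1,n) if st[i][4]<200 and st[i][4]>4])
print('expect silver foot/bodytop/pin',proj(g,[[.4295,.1085,.0045],[.4295,.1085,.05],[.4295,.1085,.059]]))
```

```text
[0.4602 0.0308 0.1307] [3.1404 0.0003 1.5671] [-0.1907  0.3645  1.7225 -0.0001  1.0534 -0.1869]
[([40, 42, 5, 3, 11], array([276.5455, 203.2727]))]
expect silver foot/bodytop/pin [[277.1485 203.0712]
 [275.7794 190.9908]
 [275.4983 188.5128]]
```

The foot highlight at scene (276.5,203) matches the expected (277,203), so the silver connector stands in its bay. I will grip the block across its 30 mm width, to stay clear of the rail. That puts the tool y-axis at -15.5°, a twist of -0.27.

Request:
play_rows(
  targets=[
    {"translation": [10, -28, 0], "twist": [0, 0, -0.03], "jaw": 0.4},
    {"translation": [24, -67, 0], "twist": [0, 0, -0.06], "jaw": 0.4},
    {"translation": [38, -106, 0], "twist": [0, 0, -0.09], "jaw": 0.4},
    {"translation": [52, -145, 0], "twist": [0, 0, -0.12], "jaw": 0.4},
    {"translation": [66, -184, 0], "twist": [0, 0, -0.15], "jaw": 0.4},
    {"translation": [80, -223, 0], "twist": [0, 0, -0.18], "jaw": 0.4},
    {"translation": [94, -262, 0], "twist": [0, 0, -0.21], "jaw": 0.4},
    {"translation": [108, -301, 0], "twist": [0, 0, -0.24], "jaw": 0.4},
    {"translation": [122, -340, 0], "twist": [0, 0, -0.27], "jaw": 0.4},
    {"translation": [135, -376, 0], "twist": [0, 0, -0.27], "jaw": 0.4},
  ],
)

```text
t: 24.47
tool_pos: [0.595, -0.3438, 0.13]
tool_rot: [-3.141, -0.001, 1.3]
ft_force: [0.5, 0.6, -0.5]
grip_width: 0.602
finger_force: 0.0
```

Run:
```python
from meas import *
for _ in range(4): g=grab('scene')
f=grab('top')
s=status.get_state();print(s['tool_pos'],s['tool_rot'],s['grip_width']*85)
x0,y0,x1,y1=255,165,300,215
A=cv2.resize(g['pixels'][y0-15:y1,x0-40:x1],None,fx=5,fy=5,interpolation=cv2.INTER_CUBIC);cv2.imwrite('pics/b1.png',A)
# silver-connector check: bright components in both views, tray area
for im,b,t in((g,(235,150,300,215),135),(f,(228,212,300,250),140)):
    m=((hsv(im)[b[1]:b[3],b[0]:b[2],2]>t)&(hsv(im)[b[1]:b[3],b[0]:b[2],1]<110)).astype(np.uint8);n,l,st,ce=cv2.connectedComponentsWithStats(m)
    print([(st[i].tolist(),ce[i]+b[:2]) for i in range(1,n) if 3<st[i][4]<150])
P=[[.4295,.1085,.0045],[.4295,.1085,.05],[.4295,.1085,.059]]
print(proj(g,P),proj(f,P))
```

```text
[ 0.5944 -0.3414  0.1297] [-3.14   -0.0011  1.3021] 50.68803540267548
[([18, 39, 6, 5, 8], array([255.25 , 190.625])), ([28, 44, 2, 2, 4], array([263.5, 194.5])), ([31, 48, 6, 3, 7], array([268.7143, 199.    ]))]
[([12, 15, 4, 4, 12], array([241.25  , 228.4167])), ([49, 16, 8, 7, 38], array([280.0789, 231.1842]))]
[[277.1485 203.0712]
 [275.7794 190.9908]
 [275.4983 188.5128]] [[282.0844 231.7017]
 [280.7396 231.1663]
 [280.4614 231.0556]]
```

In the top view, silver is a compact 8x7 px spot at (280.1,231.2), with its upright top expected at (280.7,231.2), so it is standing. I descend on the block.

Request:
play_rows(
  targets=[
    {"translation": [3, -11, -10], "twist": [0, 0, 0], "jaw": 0.4},
    {"translation": [3, -11, -35], "twist": [0, 0, 0], "jaw": 0.4},
    {"translation": [3, -11, -60], "twist": [0, 0, 0], "jaw": 0.4},
    {"translation": [3, -11, -82], "twist": [0, 0, 0], "jaw": 0.4},
    {"translation": [3, -11, -96], "twist": [0, 0, 0], "jaw": 0.4},
    {"translation": [3, -11, -100], "twist": [0, 0, 0], "jaw": 0.4},
    {"translation": [3, -11, -100], "twist": [0, 0, 0], "jaw": 0.4},
    {"translation": [3, -11, -100], "twist": [0, 0, 0], "jaw": 0.8},
    {"translation": [3, -11, -100], "twist": [0, 0, 0], "jaw": 0.8},
    {"translation": [3, -11, -100], "twist": [0, 0, 0], "jaw": 0.8},
  ],
)

```text
t: 25.55
tool_pos: [0.5979, -0.3544, 0.0318]
tool_rot: [3.139, 0.001, 1.301]
ft_force: [0.4, 1.1, 2.8]
grip_width: 0.332
finger_force: 61.8
```

Request:
play_rows(
  targets=[
    {"translation": [0, 0, 0], "twist": [0, 0, 0], "jaw": 0.8},
    {"translation": [0, 0, 0], "twist": [0, 0, 0], "jaw": 0.8},
    {"translation": [0, 0, 0], "twist": [0, 0, 0], "jaw": 0.8},
    {"translation": [0, 0, 0], "twist": [0, 0, 0], "jaw": 0.8},
    {"translation": [0, 0, 5], "twist": [0, 0, 0], "jaw": 0.8},
    {"translation": [0, 0, 20], "twist": [0, 0, 0], "jaw": 0.8},
    {"translation": [0, 0, 45], "twist": [0, 0, 0], "jaw": 0.8},
    {"translation": [0, 0, 75], "twist": [0, 0, 0], "jaw": 0.8},
    {"translation": [0, 0, 100], "twist": [0, 0, 0], "jaw": 0.8},
    {"translation": [0, 0, 100], "twist": [0, 0, 0], "jaw": 0.8},
  ],
)

```text
t: 26.38
tool_pos: [0.5988, -0.3554, 0.136]
tool_rot: [3.133, 0.004, 1.301]
ft_force: [0.9, -0.5, -2.7]
grip_width: 0.332
finger_force: 61.0
```

Run:
```python
from meas import *
for _ in range(4): g=grab('scene')
s=status.get_state();print(s['tool_pos'],s['tool_rot'],s['grip_width']*85,s['finger_force'],s['ft_force'])
R=cv2.Rodrigues(np.array([np.pi,0,0]))[0]
# held block: bright mask in scene, top face at tool z-4 mm
h=ob(g,lambda H,S,V:(V>150)&(S<60),(int(proj(g,[s['tool_pos']])[0,0])-30,int(proj(g,[s['tool_pos']])[0,1])-15,int(proj(g,[s['tool_pos']])[0,0])+30,int(proj(g,[s['tool_pos']])[0,1])+30))
print(proj(g,[s['tool_pos']]),cen(h),cv2.minAreaRect(h))
cv2.imwrite('pics/b2.png',g['pixels'])
```

```text
[ 0.5966 -0.3536  0.1277] [-3.1379 -0.0017  1.3008] 27.90286485522716 60.938462018966675 [ 0.5954  0.9415 -4.9929]
[[474.9771 251.4011]] (450.97044110959524, 251.53660754888583) ((453.0, 250.0), (28.0, 18.0), 90.0)
```

Request:
play_rows(
  targets=[
    {"translation": [-3, 10, 0], "twist": [0, 0, -0.03], "jaw": 0.8},
    {"translation": [-9, 33, 0], "twist": [0, 0, -0.1], "jaw": 0.8},
    {"translation": [-18, 68, 0], "twist": [0, 0, -0.17], "jaw": 0.8},
    {"translation": [-27, 104, 0], "twist": [0, 0, -0.24], "jaw": 0.8},
    {"translation": [-36, 140, 0], "twist": [0, 0, -0.31], "jaw": 0.8},
    {"translation": [-45, 176, 0], "twist": [0, 0, -0.38], "jaw": 0.8},
    {"translation": [-55, 212, 0], "twist": [0, 0, -0.45], "jaw": 0.8},
    {"translation": [-64, 248, 0], "twist": [0, 0, -0.52], "jaw": 0.8},
    {"translation": [-74, 284, 0], "twist": [0, 0, -0.59], "jaw": 0.8},
    {"translation": [-83, 320, 0], "twist": [0, 0, -0.66], "jaw": 0.8},
  ],
)

```text
t: 27.42
tool_pos: [0.5127, -0.0324, 0.1285]
tool_rot: [-3.139, 0.002, 0.637]
ft_force: [0.4, 1.1, -4.8]
grip_width: 0.331
finger_force: 60.9
```

Request:
play_rows(
  targets=[
    {"translation": [-9, 36, 0], "twist": [0, 0, -0.07], "jaw": 0.8},
    {"translation": [-18, 72, 0], "twist": [0, 0, -0.14], "jaw": 0.8},
    {"translation": [-28, 108, 0], "twist": [0, 0, -0.21], "jaw": 0.8},
    {"translation": [-37, 144, 0], "twist": [0, 0, -0.28], "jaw": 0.8},
    {"translation": [-46, 180, 0], "twist": [0, 0, -0.35], "jaw": 0.8},
    {"translation": [-55, 216, 0], "twist": [0, 0, -0.42], "jaw": 0.8},
    {"translation": [-65, 252, 0], "twist": [0, 0, -0.49], "jaw": 0.8},
    {"translation": [-74, 286, 0], "twist": [0, 0, -0.56], "jaw": 0.8},
    {"translation": [-81, 312, 0], "twist": [0, 0, -0.62], "jaw": 0.8},
    {"translation": [-84, 325, 0], "twist": [0, 0, -0.64], "jaw": 0.8},
  ],
)

```text
t: 28.25
tool_pos: [0.4283, 0.2933, 0.1285]
tool_rot: [3.141, 0.003, 0.0]
ft_force: [0.8, -1.0, -3.8]
grip_width: 0.33
finger_force: 60.9
```

Run:
```python
from meas import *
for _ in range(5): g=grab('scene')
f=grab('top');cv2.imwrite('pics/b3t.png',f['pixels']);cv2.imwrite('pics/b3s.png',g['pixels'])
s=status.get_state();print(s['tool_pos'],s['tool_rot'],s['grip_width']*85,s['finger_force'],s['ft_force'],s['q'])
```

```text
[0.4304 0.2899 0.1294] [3.1408 0.0013 0.0002] 28.0298825891385 60.892460346221924 [-0.1335 -0.7399 -3.1274] [ 0.3644  0.4522  1.5685 -0.0002  1.1224  1.9351]
```

The block hangs at (430,291), yaw 0. I lower it with y +3, which keeps the fingers inside the divider, and stop first just above the floor.

Request:
play_rows(
  targets=[
    {"translation": [0, 1, -12], "twist": [0, 0, 0], "jaw": 0.8},
    {"translation": [0, 2, -30], "twist": [0, 0, 0], "jaw": 0.8},
    {"translation": [0, 3, -48], "twist": [0, 0, 0], "jaw": 0.8},
    {"translation": [0, 3, -64], "twist": [0, 0, 0], "jaw": 0.8},
    {"translation": [0, 3, -77], "twist": [0, 0, 0], "jaw": 0.8},
    {"translation": [0, 3, -87], "twist": [0, 0, 0], "jaw": 0.8},
    {"translation": [0, 3, -92], "twist": [0, 0, 0], "jaw": 0.8},
    {"translation": [0, 3, -93.5], "twist": [0, 0, 0], "jaw": 0.8},
    {"translation": [0, 3, -93.5], "twist": [0, 0, 0], "jaw": 0.8},
    {"translation": [0, 3, -93.5], "twist": [0, 0, 0], "jaw": 0.8},
  ],
)

```text
t: 29.38
tool_pos: [0.4306, 0.2933, 0.0372]
tool_rot: [3.141, -0.001, 0.0]
ft_force: [-2.1, -3.8, 2.9]
grip_width: 0.329
finger_force: 61.8
```

Run:
```python
from meas import *
for _ in range(3): g=grab('scene')
s=status.get_state();print(s['tool_pos'],s['tool_rot'],s['ft_force'])
```

```text
[0.4306 0.2933 0.0372] [ 3.1411 -0.0007  0.0007] [-2.8459 -4.8288  6.9659]
```

Force has gone from -4 N to +7 N, so the block touches the floor. I release by about 4 mm a side and lift straight up.

Request:
play_rows(
  targets=[
    {"translation": [0, 0, 0], "twist": [0, 0, 0], "jaw": 0.6},
    {"translation": [0, 0, 0], "twist": [0, 0, 0], "jaw": 0.56},
    {"translation": [0, 0, 0], "twist": [0, 0, 0], "jaw": 0.56},
    {"translation": [0, 0, 0], "twist": [0, 0, 0], "jaw": 0.56},
    {"translation": [0, 0, 8], "twist": [0, 0, 0], "jaw": 0.56},
    {"translation": [0, 0, 25], "twist": [0, 0, 0], "jaw": 0.56},
    {"translation": [0, 0, 60], "twist": [0, 0, 0], "jaw": 0.5},
    {"translation": [0, 0, 100], "twist": [0, 0, 0], "jaw": 0.5},
    {"translation": [0, 0, 140], "twist": [0, 0, 0], "jaw": 0.5},
    {"translation": [0, 0, 180], "twist": [0, 0, 0], "jaw": 0.5},
  ],
)

```text
t: 30.37
tool_pos: [0.4299, 0.2937, 0.2192]
tool_rot: [-3.141, -0.0, 0.001]
ft_force: [0.9, 0.5, 0.1]
grip_width: 0.499
finger_force: 0.0
```

Request:
play_rows(
  targets=[
    {"translation": [-15, 35, 0], "twist": [0, 0, 0], "jaw": 0.5},
    {"translation": [-30, 70, 0], "twist": [0, 0, 0], "jaw": 0.5},
    {"translation": [-45, 105, 0], "twist": [0, 0, 0], "jaw": 0.5},
    {"translation": [-60, 140, 0], "twist": [0, 0, 0], "jaw": 0.5},
    {"translation": [-75, 170, 0], "twist": [0, 0, 0], "jaw": 0.5},
    {"translation": [-90, 195, 0], "twist": [0, 0, 0], "jaw": 0.5},
    {"translation": [-100, 210, 0], "twist": [0, 0, 0], "jaw": 0.5},
    {"translation": [-100, 210, 0], "twist": [0, 0, 0], "jaw": 0.5},
    {"translation": [-100, 210, 0], "twist": [0, 0, 0], "jaw": 0.5},
    {"translation": [-100, 210, 0], "twist": [0, 0, 0], "jaw": 0.5},
  ],
)

```text
t: 31.2
tool_pos: [0.3307, 0.5032, 0.2169]
tool_rot: [3.141, -0.0, 0.0]
ft_force: [0.5, 0.2, -0.2]
grip_width: 0.499
finger_force: 0.0
```

Run:
```python
from meas import *
for _ in range(4): g=grab('scene')
f=grab('top')
s=status.get_state();print(s['t'],s['tool_pos'],s['tool_rot'],s['ft_force'])
A=cv2.resize(f['pixels'][150:255,160:490],None,fx=2.4,fy=2.4,interpolation=cv2.INTER_CUBIC)
B=cv2.resize(g['pixels'][132:265,195:380],None,fx=2.55,fy=2.55,interpolation=cv2.INTER_CUBIC)[:340]
o=np.zeros((600,792,3),np.uint8);o[:252]=A;o[255:255+B.shape[0],:B.shape[1]]=B
C=cv2.resize(g['pixels'][225:340,340:480],None,fx=2.2,fy=2.2,interpolation=cv2.INTER_CUBIC);o[255:255+C.shape[0],480:480+C.shape[1]]=C
cv2.imwrite('pics/end.png',o)
```

```text
31.45 [0.331  0.5032 0.2167] [-3.1416 -0.0001 -0.0004] [ 0.4579  0.3009 -0.1154]
```

View pics/end.png

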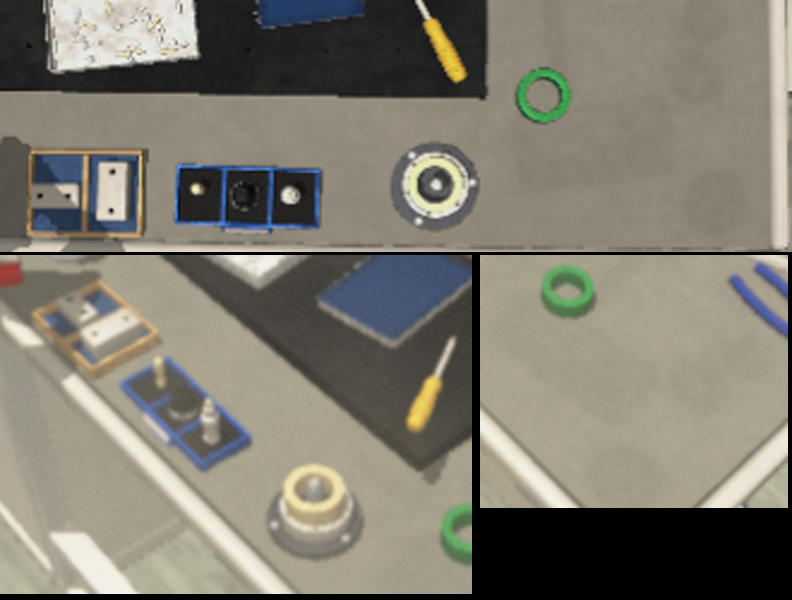

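The final picture shows everything in place:
- **Block:** flat in the empty case bay, at crop (113,190).
- **Connectors:** black (245,195) and silver (290,194) upright, cream (198,189) untouched.
- **Rings:** both stacked on the post, at (435,184).
- **Left alone:** the green ring has not moved.

I hand the job in.

```bash
python3 -c "
from cell import workorder; print(workorder.finish_job())"
```

```text
the job is handed in; nothing more can be done
None
```

Job handed in at about 31 s: the final picture showed both rings stacked on the post, both connectors upright in their bays and the large block flat in its case bay, with the other parts left where they were.

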